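Wedge a dental cast up to the feeler

TASK

Take the loose wooden wedge, start its thin end into the slot of the levelling stand, and slide it in under the table plate until the plaster cast has risen to its height mark: the flat foot of the feeler pin above it. Stop when the cast just bears on the feeler, lightly but definitely (a few newtons), without straining it, and leave the wedge there holding the cast up; lift with the wedge only, never touching the cast, its table plate or the gauge arm, and leave the other things on the bench alone.

Things in the scene. Friction and masses are not known exactly. Their poses are not given: they have to be found in the camera images.
- wedge: loose tapered wedge of plain brown beech lying flat: 200 mm long, 30 wide, 0.12 kg. Origin: centre of its underside. Own +x points to the thin end, z up. 4 mm thick at the thin end (x = +100), 44 at the butt (x = -100), slope 1 in 5; sides and butt are upright. Centre of mass: 28 mm towards the butt, where it is 30 mm tall. Friction holds it in place; a butt lifted in pushing settles when let go.
- wedge_tip (a point): middle of the lower edge of the wedge's thin end (100 mm along the wedge's +x from its origin)
- stand: fixed levelling stand: two grey side plates 120 mm long, 12 high, and between them a straight slot 34 wide, open at both ends; its floor is the bench. Origin: on the bench, middle of the slot. Own +x: the way the wedge is pushed in. Slot from x = -60 to +60; funnel cheeks widen to 45 at x = -88. Guide posts at y = +-50, 72 high; the gauge's post at x = +45, y = +50.
- slot_mouth (a point): on the bench in the middle of the slot's entry end (60 mm along -x from the stand's origin); the funnel lies before it
- table_plate: aluminium plate, 70 mm (along the slot) x 84, that slides only up (20 at most) on the posts; 0.25 kg. Origin: lowest line of the round cross bar under it, over the stand's origin; the wedge lifts this bar, 1 mm per 5 mm of travel. When down: origin 12 mm, underside 26, top 34 above the bench; lifting begins when the wedge's thin end is 40 mm past the stand's origin.
- cast: cream plaster dental cast lying loose on the table plate inside its low rim: square plinth 60 x 60 x 28 mm with a horseshoe of 9 mm teeth on it, about 0.25 kg (varies). Origin: centre of its underside. The feeler meets the flat top of the plinth, inside the horseshoe.
- gauge: steel post and fixed arm, 120 mm above the bench, reaching over the cast with an upright feeler pin on a stiff spring (6 N per mm); flat foot 11 mm across. Origin: the stand's. The foot is set anew each time, 5 to 11 mm above the cast's flat top. Lifting takes 4 to 13 N of push on the wedge (friction and weight vary); once the cast touches, about 1.5 N more push per newton on the feeler.
- spare_cast: another plaster cast like the first, on the bench; leave alone
- jar: white jar, 56 mm in diameter, 70 mm high; leave alone
- bur_block: wooden block 45 x 80 x 20 mm with small upright burs; leave alone
- wax_knife: wax knife lying on the bench, 170 mm long, with a round dark handle and a small steel blade; leave alone
Not all that is in view belongs to the job. There is more than one size of the wedge; the one meant has the size given above.

How it is judged:
By the outcome, as a careful person would: the job done as asked, in the order asked, and still so for the second after the job is handed in, with the robot touching nothing.
It also fails if it takes over 72 s, if anything falls off the work surface, if the arm or the gripper's body presses on something with over 40 N, if the wrist force passes 120 N, or if a joint passes its speed limit or range.

ROBOT

A 6-joint arm with a two-finger parallel gripper is mounted at the origin on the work surface. World frame = base frame: x ahead of the robot, y to its left, z up, the work surface at z = 0. Lengths are in m, angles in rad, forces in N, time in s.
With the tool pointing down it reaches from about 0.35 to 0.775 m from the base axis. Payload 5.5 kg.
Tool frame: the origin (TCP) lies at the very end of the fingers, on their centre line; the grasp point (between the pads) lies env.hold_point_z behind it (env.hold_point_z is the distance from the TCP to the grasp point, in m); z points along the fingers, y is the line along which they close (so a half turn about z gives the same grasp; the last joint's range is limited). The gripper opens to 85 mm and grips with 20 to 120 N. Pads are 22 mm wide; open, the fingers measure 114 mm over their backs; the gripper's body (76 mm by 85 mm) begins 54 mm behind the grasp point. The pads swing forward as they close: fully open they stand 13 mm farther back than shut.
Start: joints at [-1.247, 0.313, 0.046, 1.304, 0, 1.431], TCP at [0.257, -0.514, 0.231] pointing down, gripper open.
Joint ranges: [-2.76, 2.76], [-0.86, 1.69], [-1.03, 1.26], [-2.2, 2.34], [-1.47, 1.5], [-3.14, 3.14]. Speed limits (rad/s): [2.57, 2.57, 3.14, 3.14, 3.14, 3.14].

INTERFACE

Orientations are given as a unit quaternion [w, x, y, z].
In Python, from workcell import env gives the robot as it stands.
- The arm moves only by the tool carry_out, never from a script. Its argument "steps" is a list of rows, each a list of 3 entries, a list of its own where there are three numbers: the turn, a rotation vector about the tool's x, y, z in degrees, then the shift along the tool's x, y, z in cm, then the closure in counts, from 0 (fully open) to 255 (shut). A call has exactly 8 rows; each row is the pose to reach, as a shift and turn from the pose commanded when the call began, along the tool's axes at that moment; what a row does not reach only later rows make up. A row lasts 1/8 s, in which the tool goes at most 62.5 mm and 10.7 degrees, less where a joint would pass 70% of its speed; a pose out of reach is approached as far as the arm can. A call with a gripper value outside its range is refused whole. The fingers move at their own pace and stop on an object; "force" is the grip in N (left out, the last holds). Time passes only in rows, so rows that repeat a pose let the fingers close, or fill a call up. It gives the time, the measured TCP pose, the force, the opening and the grip force at its end, in the units of the state.
- env.get_state(): the state, without advancing time (a new reading comes with each control period).
- env.read_camera(name): name is "scene" or "top" or "wrist"; returns (picture, depth): 384x512x3 uint8, red, green, blue; 384x512 float32, m along the optical axis (not along the pixel's ray), 0 where there is no reading.
- env.get_calibration(name): a dict with "fx", "fy", "cx", "cy" (pixels), "D" ([k1, k2, p1, p2, k3] as OpenCV has them; the pictures are not rectified), "origin" and "orientation" of the camera in the world. Camera axes: x right, y up, looking along -z (the intrinsics and any distortion apply to the point x, -y, -z); pixel columns grow to the right and rows downward; lengths in m; the calibration is good to about 2 mm. A picture is of the moment at which its call begins: read the wrist's pose just before it. get_calibration takes no time and is no camera call; for the wrist camera it gives the pose at the moment of the call.
- env.hand_in(): hands the job in; it is judged then, once.
The state is a dict: "clock": time; "joint_pos": joint angles; "qvel": joint speeds; "tau": joint torques, N m; "tcp_pos": TCP position; "orientation": TCP orientation; "wrist_force": force on the tool from outside, world axes, zero at the start; "ft_torque": the same for the moment, N m; "finger_gap": finger opening in m; "grip_force": force on a finger pad.
Only numpy, scipy, OpenCV 4.12 (cv2) and the standard library are available. Lean on these libraries where they do the work, as an engineer would, in place of code of your own. Each camera call takes 0.05 s, during which the arm holds its last target. There are 200 camera calls.

## Working session

There is one attempt and no reset: what is moved stays moved. The work goes in short steps, Python scripts to look and compute and a tool call to move; the robot and the scene stay as the last step left them, time stands still between calls to the robot, and variables do not carry over. Pictures are saved under pics/ and viewed, at most 10 in all, crops included, and the job is handed in when it is done.

Besides the shell and the picture viewer there is one more tool, called after ">>>" in YAML: its name, and indented under it one key for each argument. carry_out: Moves the arm, as the interface text tells. Its arguments: {"type":"object","properties":{"steps":{"type":"array","items":{"type":"array"}},"force":{"type":"number"}},"required":["steps"]}

```bash
mkdir -p pics; cat > h.py <<'E'
import numpy as np,cv2
from scipy.spatial.transform import Rotation as R
from workcell import env
def rot(q): return R.from_quat([q[1],q[2],q[3],q[0]]).as_matrix()
def look(n):
    c=env.get_calibration(n); p,d=env.read_camera(n); return p,d,c
def cloud(d,c):
    K=np.array([[c['fx'],0,c['cx']],[0,c['fy'],c['cy']],[0,0,1.]])
    h,w=d.shape; u,v=np.meshgrid(np.arange(w),np.arange(h))
    n=cv2.undistortPoints(np.stack([u,v],-1).reshape(-1,1,2).astype(float),K,np.array(c['D'],float)).reshape(h,w,2)
    P=np.stack([n[...,0]*d,-n[...,1]*d,-d],-1)
    W=P@rot(c['orientation']).T+np.array(c['origin']); W[d<=0]=np.nan
    return W
E
python3 - <<'E'
from h import *
s=env.get_state(); print({k:np.round(v,4).tolist() for k,v in s.items()},env.hold_point_z)
for n in ['top','scene']:
    p,d,c=look(n); np.savez(n+'.npz',p=p,W=cloud(d,c)); print(n,c['origin'],c['orientation'],c['fx'])
    cv2.imwrite(f'pics/{n}0.png',cv2.resize(p[...,::-1],(768,576),interpolation=cv2.INTER_CUBIC))
E
```

```text
{'clock': 0.0, 'joint_pos': [-1.2466, 0.314, 0.045, 1.3036, -0.0, 1.4312], 'qvel': [0.0018, -0.0006, -0.0012, 0.0008, -0.0009, -0.0008], 'tau': [0.0008, -48.0623, 29.8535, 0.0194, 0.0, -0.0], 'tcp_pos': [0.2571, -0.5138, 0.2304], 'orientation': [-0.0009, 0.9732, 0.2298, -0.0001], 'wrist_force': [-0.4951, -0.1181, 0.0354], 'ft_torque': [-0.0454, 0.0207, 0.0358], 'grip_force': 0.0, 'finger_gap': 0.0856} 0.0187
top [0.48341824 0.06774087 1.12282406] [ 0.71156886  0.01961648 -0.01870241 -0.70209342] 370.3641152462413
scene [ 1.02284481 -0.69968857  0.81653957] [0.8688695  0.41178185 0.11741074 0.2484275 ] 428.44470225388045
```

View pics/top0.png

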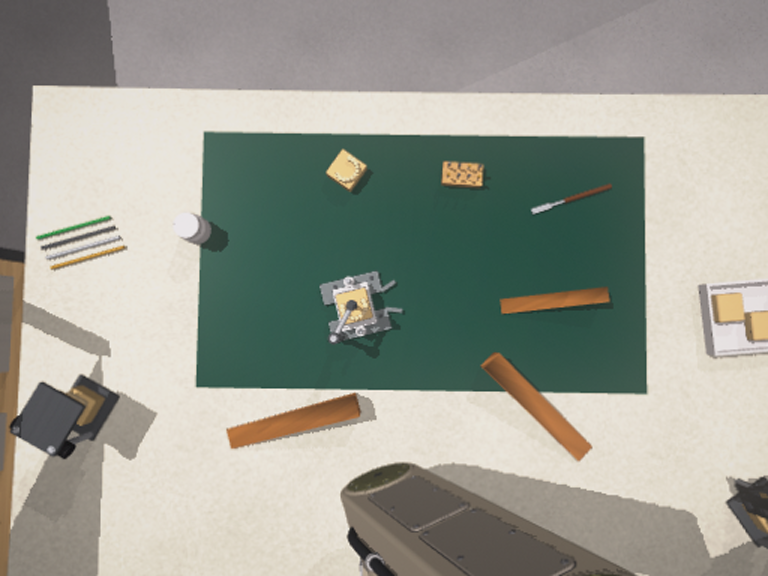

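View pics/scene0.png

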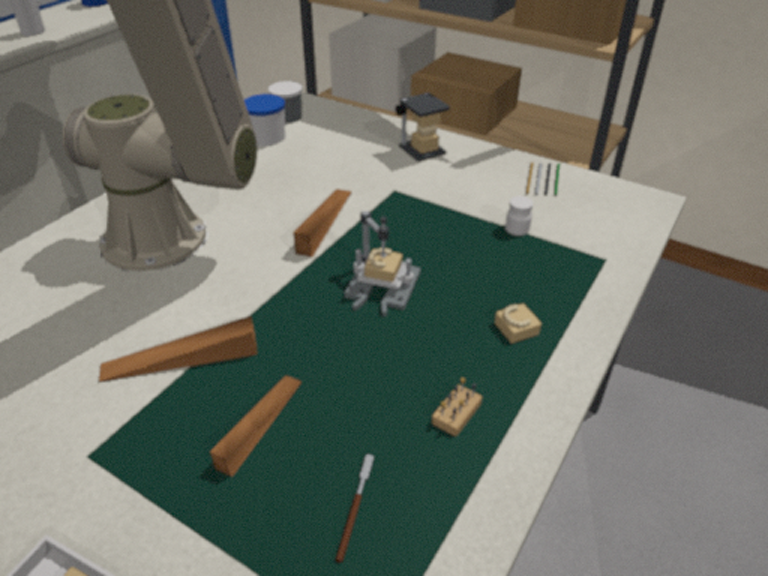

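The scene shows three brown wedges. In top-view pixels (768 wide) they are A (555,300), B (537,405) and C (295,420). The stand is at (355,305), with its funnel opening to the right. I'll measure all three wedges.

```bash
python3 - <<'E'
from h import *
z=np.load('top.npz');p=z['p'];W=z['W']
hsv=cv2.cvtColor(p,cv2.COLOR_RGB2HSV)
m0=((hsv[...,0]<16)&(hsv[...,1]>110)&(hsv[...,2]>50)).astype(np.uint8)
for n,(u,v) in dict(A=(555,300),B=(537,405),C=(295,420)).items():
    u=u*2//3;v=v*2//3
    k,l=cv2.connectedComponents(m0); m=l==l[v,u]
    P=W[m];P=P[~np.isnan(P[:,0])]
    # top face: fit plane
    P=P[P[:,2]>-.005]
    r=cv2.minAreaRect(P[:,:2].astype(np.float32)); box=cv2.boxPoints(r)
    # axis
    a=box[1]-box[0];b=box[2]-box[1];a=a if np.linalg.norm(a)>np.linalg.norm(b) else b;a=a/np.linalg.norm(a)
    t=(P[:,:2]-r[0])@a; s=np.polyfit(t,P[:,2],1)
    if s[0]>0:a=-a;t=-t;s[0]=-s[0]
    print(n,m.sum(),'ctr',np.round(r[0],4),'size',np.round(r[1],4),'dir thin',np.round(a,3),np.degrees(np.arctan2(a[1],a[0])).round(1),'slope',s.round(4),'z pct',np.percentile(P[:,2],[1,5,50,95,99]).round(4))
# stand: grey side plates
X=W[170:240,205:280];pp=p[170:240,205:280];h=hsv[170:240,205:280]
g=(h[...,1]<60)&(X[...,2]>.004)&(X[...,2]<.02)
Q=X[g];r=cv2.minAreaRect(Q[:,:2].astype(np.float32));print('plates',len(Q),r,cv2.boxPoints(r).round(4).tolist())
cr=lambda a,b,c,d,s:cv2.resize(p[c:d,a:b,::-1],None,fx=s,fy=s,interpolation=cv2.INTER_CUBIC)
cv2.imwrite('pics/crop1.png',np.hstack([cr(315,415,180,310,4),cr(205,280,170,240,5)[:350,:375] if 0 else cv2.resize(p[170:240,205:280,::-1],(390,520),interpolation=cv2.INTER_CUBIC)]))
E
```

```text
A 696 ctr [ 0.5222 -0.2628] size [0.0285 0.2018] dir thin [-0.128  0.992] 97.3 slope [-0.1995  0.0243] z pct [0.0027 0.0061 0.0246 0.0428 0.0451]
B 1246 ctr [ 0.3129 -0.2313] size [0.2677 0.0401] dir thin [-0.688 -0.726] -133.5 slope [-0.1781  0.0313] z pct [0.0053 0.0091 0.0339 0.0563 0.0595]
C 1295 ctr [0.2774 0.2488] size [0.0418 0.2658] dir thin [-0.292  0.957] 107.0 slope [-0.1837  0.0303] z pct [0.0038 0.0078 0.0319 0.0554 0.0587]
plates 643 ((0.5088882446289062, 0.11577096581459045), (0.11997615545988083, 0.1489858478307724), 14.596433639526367) [[0.43209999799728394, 0.17270000278949738], [0.46959999203681946, 0.028599999845027924], [0.5856999754905701, 0.058800000697374344], [0.5482000112533569, 0.2029999941587448]]
```

View pics/crop1.png

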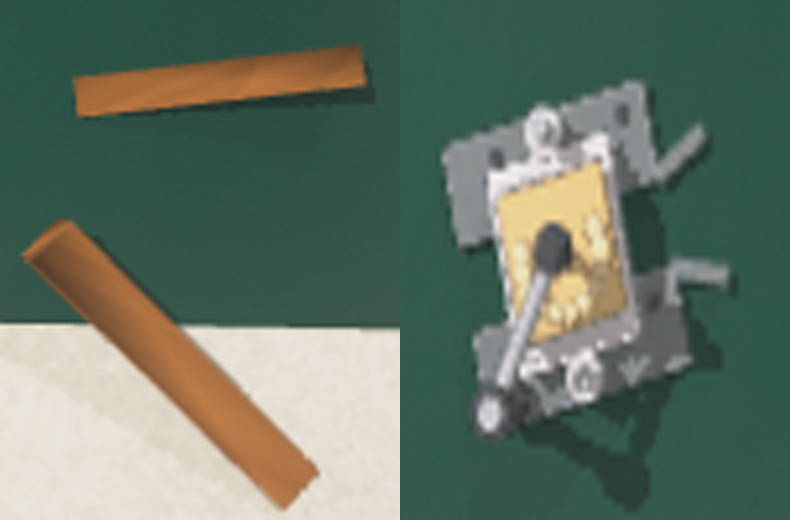

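Wedge A matches: 202 x 29 mm with slope 0.2. B and C are about 267 x 41 mm, so they are decoys, and the crop confirms this. A is centred at (0.522,-0.263) with its thin end towards 97.3°. The stand is at about (0.505,0.130), with +x at about 104.6°. I'll move above A's butt.

>>> carry_out:
  steps:
    - [[0, 0, -10], [4, -0.3, 1], 0]
    - [[0, 0, -20], [9, -0.6, 2], 0]
    - [[0, 0, -30], [14, -0.9, 3.5], 0]
    - [[0, 0, -40], [19, -1.3, 5], 0]
    - [[0, 0, -50], [24, -1.7, 6.5], 0]
    - [[0, 0, -60], [29, -2, 8], 0]
    - [[0, 0, -70.5], [32, -2.3, 9], 0]
    - [[0, 0, -70.5], [32, -2.3, 9], 0]

```text
clock: 1.1
tcp_pos: [0.534, -0.3483, 0.1394]
orientation: [-0.002, 0.661, 0.751, 0.0]
wrist_force: [0.4, -0.1, 0.3]
finger_gap: 0.0851
grip_force: 0.0
```

```bash
cat >> h.py <<'E'
def rel(pos,yaw):
    "shift (cm, tool axes) and turn (deg) to bring the TCP to pos, tool x at yaw"
    s=env.get_state(); M=rot(s['orientation']); 
    T=np.array([[np.cos(yaw),np.sin(yaw),0],[np.sin(yaw),-np.cos(yaw),0],[0,0,-1]]).T
    T=np.column_stack([[np.cos(yaw),np.sin(yaw),0],[np.sin(yaw),-np.cos(yaw),0],[0,0,-1]])
    return (M.T@(np.array(pos)-s['tcp_pos'])*100).round(2), np.degrees(R.from_matrix(M.T@T).as_rotvec()).round(2)
def st():
    s=env.get_state(); M=rot(s['orientation'])
    print('t',round(s['clock'],2),'tcp',np.round(s['tcp_pos'],4),'yaw',np.degrees(np.arctan2(M[1,0],M[0,0])).round(2),'F',np.round(s['wrist_force'],2),'gap',round(float(s['finger_gap']),4),'grip',s['grip_force'])
E
python3 - <<'E'
from h import *
st()
p,d,c=look('wrist'); W=cloud(d,c); np.savez('w1.npz',p=p,W=W)
cv2.imwrite('pics/w1.png',p[...,::-1])
h=cv2.cvtColor(p,cv2.COLOR_RGB2HSV)
m=((h[...,0]<16)&(h[...,1]>110)&(h[...,2]>50)&(W[...,1]>-.45)&(W[...,2]<.06)&(W[...,0]>.42)).astype(np.uint8)
k,l,sz,_=cv2.connectedComponentsWithStats(m); i=1+sz[1:,4].argmax(); P=W[l==i]
r=cv2.minAreaRect(P[:,:2].astype(np.float32));print(r,cv2.boxPoints(r).round(4).tolist(),np.percentile(P[:,2],[1,50,99]))
print(c['origin'])
print(rel([.5335,-.350,.018],np.radians(97.3)))
E
```

```text
t 1.1 tcp [ 0.534  -0.3483  0.1394] yaw 97.27 F [ 0.44 -0.09  0.3 ] gap 0.0851 grip 0.0
((0.5251394510269165, -0.2874191999435425), (0.0307230893522501, 0.1449379026889801), 7.584081649780273) [[0.5002999901771545, -0.2176000028848648], [0.5195000171661377, -0.361299991607666], [0.5498999953269958, -0.3571999967098236], [0.5307999849319458, -0.21359999477863312]] [0.01402529 0.02813549 0.0429929 ]
[ 0.52334688 -0.27178227  0.28113544]
(array([-0.07,  0.04, 12.22]), array([-0.1 , -0.08, -0.21]))
```

View pics/w1.png

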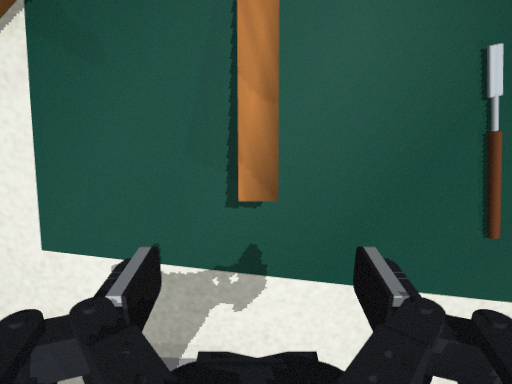

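The wrist view shows the wedge butt at (258,200), centred between the fingers. I'll descend and grip.

>>> carry_out:
  steps:
    - [[0, 0, 0], [0, 0, 3], 0]
    - [[0, 0, 0], [0, 0, 6], 0]
    - [[0, 0, 0], [0, 0, 9], 0]
    - [[0, 0, 0], [0, 0, 11], 0]
    - [[0, 0, 0], [0, 0, 12.2], 0]
    - [[0, 0, 0], [0, 0, 12.2], 0]
    - [[0, 0, 0], [0, 0, 12.2], 255]
    - [[0, 0, 0], [0, 0, 12.2], 255]
  force: 60

```text
clock: 2.15
tcp_pos: [0.5337, -0.3512, 0.0205]
orientation: [0.001, 0.662, 0.749, -0.0]
wrist_force: [0.7, -0.4, 0.6]
finger_gap: 0.0521
grip_force: 0.0
```

>>> carry_out:
  steps:
    - [[0, 0, 0], [0, 0, 0], 255]
    - [[0, 0, 0], [0, 0, 0], 255]
    - [[0, 0, 0], [0, 0, 0], 255]
    - [[0, 0, 0], [0, 0, 0], 255]
    - [[0, 0, 0], [0, 0, 0], 255]
    - [[0, 0, 0], [0, 0, 0], 255]
    - [[0, 0, 0], [0, 0, 0], 255]
    - [[0, 0, 0], [0, 0, 0], 255]

```text
clock: 3.15
tcp_pos: [0.5338, -0.3511, 0.0203]
orientation: [0.001, 0.662, 0.749, 0.0]
wrist_force: [1.1, -0.3, 5.4]
finger_gap: 0.0288
grip_force: 60.5
```

```bash
python3 - <<'E'
from h import *
st()
z=np.load('top.npz');p=z['p'];W=z['W']
# stand axis refinement: side plates fit, z 8..15mm, within plate footprint
h=cv2.cvtColor(p,cv2.COLOR_RGB2HSV)
o=np.array([.505,.130]);a=np.radians(104.6)
for _ in range(4):
    e=np.array([np.cos(a),np.sin(a)]);n=np.array([-e[1],e[0]])
    D=W[...,:2]-o;x=D@e;y=D@n;zz=W[...,2]
    g=(abs(x)<.075)&(abs(y)<.085)&(zz>.008)&(zz<.016)&(h[...,1]<70)
    Q=np.stack([x[g],y[g]],1)
    for lo,hi in [(-.058,-.02),(.02,.058)]: pass
    print(len(Q),'x',np.percentile(Q[:,0],[1,3,97,99]).round(4),'y',np.percentile(Q[:,1],[1,3,97,99]).round(4))
    # outer/inner edge lines per 8mm bins
    rs=[]
    for b in np.arange(-.055,.055,.01):
        s=Q[(Q[:,0]>=b)&(Q[:,0]<b+.01),1]
        if (s>0).sum()>3 and (s<0).sum()>3: rs.append((b+.005,s.min(),s[s<0].max(),s[s>0].min(),s.max()))
    rs=np.array(rs); 
    break
print(rs.round(4)); 
for k in range(1,5): print(np.polyfit(rs[:,0],rs[:,k],1))
E
```

```text
t 3.15 tcp [ 0.5338 -0.3511  0.0203] yaw 97.08 F [ 1.07 -0.31  5.4 ] gap 0.0288 grip 60.49699544906616
578 x [-0.0705 -0.065   0.0574  0.059 ] y [-0.0595 -0.0582  0.0577  0.0591]
[[-0.05   -0.0591 -0.0181  0.0176  0.0589]
 [-0.04   -0.0597 -0.0173  0.0169  0.0597]
 [-0.03   -0.0588 -0.0196  0.0176  0.0591]
 [-0.02   -0.0597 -0.0442  0.0424  0.0591]
 [-0.01   -0.0596 -0.0442  0.0424  0.0583]
 [ 0.01   -0.0594 -0.0462  0.0425  0.0591]
 [ 0.02   -0.0586 -0.0442  0.0432  0.0592]
 [ 0.03   -0.0595 -0.044   0.0425  0.0592]
 [ 0.04   -0.0602 -0.0193  0.0172  0.0585]
 [ 0.05   -0.0599 -0.0177  0.0172  0.039 ]]
[-0.00501723 -0.05945174]
[-0.07388483 -0.03148859]
[0.06877164 0.02996237]
[-0.09377411  0.05700015]
```

```bash
cat >> h.py <<'E'
O=np.array([.505,.130]);A=np.radians(104.6);E_=np.array([np.cos(A),np.sin(A)])
def std(x,y=0,z=.0205): return [*(O+x*E_+y*np.array([-E_[1],E_[0]])),z]
E
python3 -c "
from h import *
print(rel(std(-.29),A))"
```

```text
(array([19.35,  6.86, -0.04]), array([ 0.07,  0.09, -7.52]))
```

>>> carry_out:
  steps:
    - [[0, 0, -1], [2.4, 0.9, -0.05], 255]
    - [[0, 0, -2], [4.8, 1.7, -0.05], 255]
    - [[0, 0, -3], [7.2, 2.6, -0.05], 255]
    - [[0, 0, -4], [9.7, 3.4, -0.05], 255]
    - [[0, 0, -5], [12.1, 4.3, -0.05], 255]
    - [[0, 0, -6], [14.5, 5.1, -0.05], 255]
    - [[0, 0, -7], [17, 6, -0.05], 255]
    - [[0, 0, -7.5], [19.35, 6.85, -0.05], 255]

```text
clock: 4.15
tcp_pos: [0.5776, -0.1484, 0.0203]
orientation: [0.001, 0.611, 0.792, -0.0]
wrist_force: [1.0, -3.7, 3.9]
finger_gap: 0.0287
grip_force: 60.5
```

```bash
python3 - <<'E'
from h import *
st(); p,d,c=look('wrist'); W=cloud(d,c); cv2.imwrite('pics/w2.png',p[...,::-1])
h=cv2.cvtColor(p,cv2.COLOR_RGB2HSV)
def sf(P): D=P[...,:2]-O; return D@E_, D@np.array([-E_[1],E_[0]])
for nm in ['wrist','top']:
    if nm=='top': p,d,c=look('top');W=cloud(d,c);h=cv2.cvtColor(p,cv2.COLOR_RGB2HSV)
    x,y=sf(W);z=W[...,2]
    m=(h[...,0]<16)&(h[...,1]>110)&(h[...,2]>50)&(abs(y)<.04)&(x<-.07)&(x>-.32)&(z<.05)
    X,Y=x[m],y[m]; print(nm,m.sum(),'x',np.percentile(X,[.5,99.5]).round(4))
    r=[(b+.01,Y[(X>b)&(X<b+.02)].min(),Y[(X>b)&(X<b+.02)].max()) for b in np.arange(-.28,-.08,.02) if ((X>b)&(X<b+.02)).sum()>5]
    r=np.array(r); mid=(r[:,1]+r[:,2])/2; print('mid y fit',np.polyfit(r[:,0],mid,1).round(4),'width',np.median(r[:,2]-r[:,1]).round(4))
    print('y at mouth',np.polyval(np.polyfit(r[:,0],mid,1),[-.1,-.29]).round(4))
print(rel(std(-.29),A))
E
```

```text
t 4.15 tcp [ 0.5776 -0.1484  0.0203] yaw 104.68 F [ 0.98 -3.68  3.85] gap 0.0287 grip 60.50860047340393
wrist 7743 x [-0.2954 -0.1825]
mid y fit [0.0197 0.006 ] width 0.0306
y at mouth [0.0041 0.0003]
top 596 x [-0.272  -0.0969]
mid y fit [-0.0073 -0.001 ] width 0.0285
y at mouth [-0.0002  0.0012]
(array([-0.47, -0.1 , -0.02]), array([ 0.1 , -0.14,  0.27]))
```

View pics/w2.png

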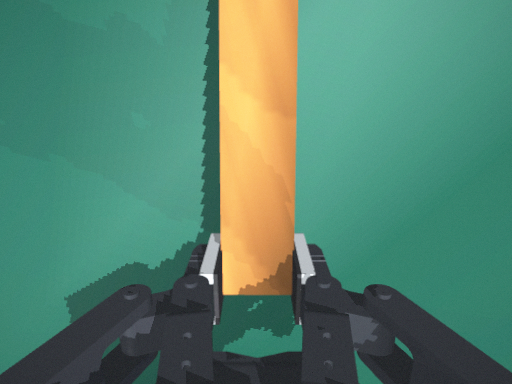

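The wedge is held squarely. It is aligned with the slot to within about 1 mm, and its tip is near stand x = -96 mm. I'll slide it into the slot.

>>> carry_out:
  steps:
    - [[0, 0, 0], [1.5, 0, 0], 255]
    - [[0, 0, 0], [3, 0, 0], 255]
    - [[0, 0, 0], [4.5, 0, 0], 255]
    - [[0, 0, 0], [6, 0, 0], 255]
    - [[0, 0, 0], [7.5, 0, 0], 255]
    - [[0, 0, 0], [9, 0, 0], 255]
    - [[0, 0, 0], [10.5, 0, 0], 255]
    - [[0, 0, 0], [12, 0, 0], 255]

```text
clock: 5.25
tcp_pos: [0.5476, -0.034, 0.0203]
orientation: [0.001, 0.612, 0.791, -0.0]
wrist_force: [3.8, -3.8, 4.7]
finger_gap: 0.0288
grip_force: 60.5
```

```bash
cat >> h.py <<'E'
def prog():
    s=env.get_state(); st(); D=s['tcp_pos'][:2]-O; n=np.array([-E_[1],E_[0]]); f=np.array(s['wrist_force'][:2])
    print('TCP x',(D@E_).round(5),'y',(D@n).round(5),'tip~',(D@E_+.191).round(4),'Fx',(f@E_).round(2),'Fy',(f@n).round(2),'Mz',np.round(s['ft_torque'],3))
E
python3 -c "
from h import *
prog()
p,d,c=look('scene'); np.savez('s1.npz',p=p,W=cloud(d,c)); 
cv2.imwrite('pics/s1.png',cv2.resize(p[120:240,180:340,::-1],(800,600),interpolation=cv2.INTER_CUBIC))"
```

```text
t 5.25 tcp [ 0.5476 -0.034   0.0203] yaw 104.53 F [ 3.77 -3.83  4.71] gap 0.0288 grip 60.47710597515106
TCP x -0.16941 y 8e-05 tip~ 0.0216 Fx -4.65 Fy -2.68 Mz [-0.864 -0.581 -0.185]
```

View pics/s1.png

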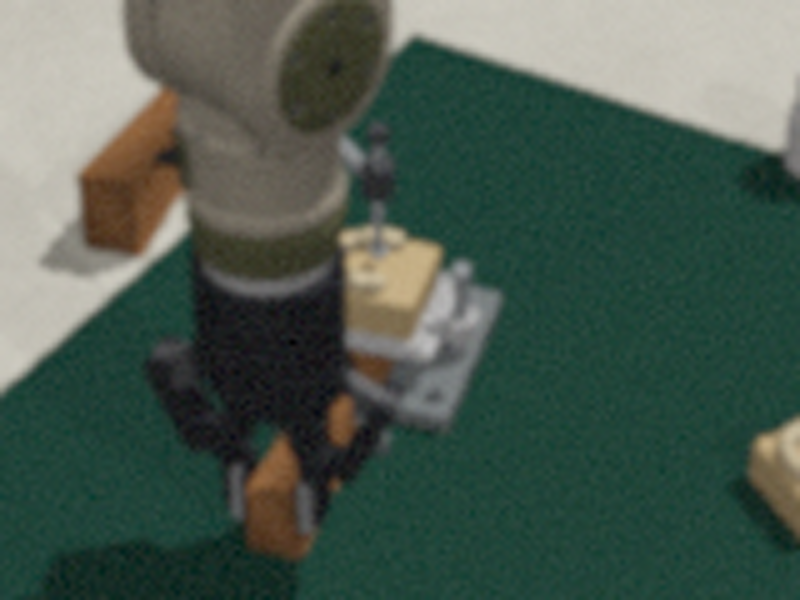

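The wedge tip is inside the slot, beneath the plate (orange at 370,365), and the cast hasn't moved. I'll continue, easing sideways by 1 mm.

>>> carry_out:
  steps:
    - [[0, 0, 0], [0.4, 0.05, 0], 255]
    - [[0, 0, 0], [0.8, 0.1, 0], 255]
    - [[0, 0, 0], [1.2, 0.1, 0], 255]
    - [[0, 0, 0], [1.7, 0.1, 0], 255]
    - [[0, 0, 0], [2.2, 0.1, 0], 255]
    - [[0, 0, 0], [2.7, 0.1, 0], 255]
    - [[0, 0, 0], [3.2, 0.1, 0], 255]
    - [[0, 0, 0], [3.2, 0.1, 0], 255]

```text
clock: 6.3
tcp_pos: [0.5407, -0.0044, 0.0203]
orientation: [0.002, 0.612, 0.791, -0.001]
wrist_force: [2.9, -9.0, 5.6]
finger_gap: 0.0288
grip_force: 60.5
```

```bash
python3 - <<'E'
from h import *
prog()
p,d,c=look('wrist'); np.savez('w3.npz',p=p,W=cloud(d,c)); 
cv2.imwrite('pics/w3.png',p[...,::-1])
E
```

```text
t 6.3 tcp [ 0.5407 -0.0044  0.0203] yaw 104.5 F [ 2.95 -8.99  5.6 ] gap 0.0288 grip 60.52983999252319
TCP x -0.13902 y -0.00068 tip~ 0.052 Fx -9.45 Fy -0.58 Mz [-1.562 -0.453 -0.076]
```

View pics/w3.png

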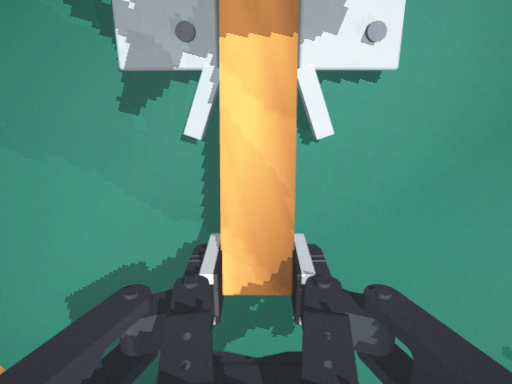

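The wrist view shows the wedge centred in the slot and funnel, with lifting begun (push about 9 N). From here I'll go in small increments and watch the force.

>>> carry_out:
  steps:
    - [[0, 0, 0], [0.2, 0, 0], 255]
    - [[0, 0, 0], [0.4, 0, 0], 255]
    - [[0, 0, 0], [0.6, 0, 0], 255]
    - [[0, 0, 0], [0.8, 0, 0], 255]
    - [[0, 0, 0], [1, 0, 0], 255]
    - [[0, 0, 0], [1, 0, 0], 255]
    - [[0, 0, 0], [1, 0, 0], 255]
    - [[0, 0, 0], [1, 0, 0], 255]

```text
clock: 7.35
tcp_pos: [0.5384, 0.0049, 0.0203]
orientation: [0.002, 0.612, 0.791, -0.001]
wrist_force: [2.1, -10.2, 4.5]
finger_gap: 0.0288
grip_force: 60.5
```

>>> carry_out:
  steps:
    - [[0, 0, 0], [0.1, 0, 0], 255]
    - [[0, 0, 0], [0.2, 0, 0], 255]
    - [[0, 0, 0], [0.3, 0, 0], 255]
    - [[0, 0, 0], [0.3, 0, 0], 255]
    - [[0, 0, 0], [0.3, 0, 0], 255]
    - [[0, 0, 0], [0.3, 0, 0], 255]
    - [[0, 0, 0], [0.3, 0, 0], 255]
    - [[0, 0, 0], [0.3, 0, 0], 255]

```text
clock: 8.35
tcp_pos: [0.5376, 0.0076, 0.0203]
orientation: [0.002, 0.612, 0.791, -0.001]
wrist_force: [2.2, -10.7, 4.2]
finger_gap: 0.0289
grip_force: 60.5
```

```bash
python3 - <<'E'
from h import *
prog()
# foot height vs cast flat top from the scene camera: crop for a side view, enlarged
p,d,c=look('scene'); W=cloud(d,c); np.savez('s2.npz',p=p,W=W)
D=W[...,:2]-O; x=D@E_;y=D@np.array([-E_[1],E_[0]]);z=W[...,2]
m=(abs(x)<.028)&(abs(y)<.028)&(z>.05)&(z<.11)
print(np.histogram(z[m],bins=np.arange(.05,.112,.002)))
E
```

```text
t 8.35 tcp [0.5376 0.0076 0.0203] yaw 104.47 F [  2.15 -10.72   4.22] gap 0.0289 grip 60.460195541381836
TCP x -0.12667 y -0.00074 tip~ 0.0643 Fx -10.91 Fy 0.62 Mz [-1.914 -0.55  -0.069]
(array([ 0,  0,  0,  0,  0,  2, 16, 46, 18, 10,  7,  9,  5,  2,  1,  0,  2,
        1,  2,  1,  0,  1,  0,  0,  2,  0,  2,  1,  0,  0]), array([0.05 , 0.052, 0.054, 0.056, 0.058, 0.06 , 0.062, 0.064, 0.066,
       0.068, 0.07 , 0.072, 0.074, 0.076, 0.078, 0.08 , 0.082, 0.084,
       0.086, 0.088, 0.09 , 0.092, 0.094, 0.096, 0.098, 0.1  , 0.102,
       0.104, 0.106, 0.108, 0.11 ]))
```

>>> carry_out:
  steps:
    - [[0, 0, 0], [0.1, 0, 0], 255]
    - [[0, 0, 0], [0.2, 0, 0], 255]
    - [[0, 0, 0], [0.2, 0, 0], 255]
    - [[0, 0, 0], [0.2, 0, 0], 255]
    - [[0, 0, 0], [0.2, 0, 0], 255]
    - [[0, 0, 0], [0.2, 0, 0], 255]
    - [[0, 0, 0], [0.2, 0, 0], 255]
    - [[0, 0, 0], [0.2, 0, 0], 255]

```text
clock: 9.4
tcp_pos: [0.5371, 0.0095, 0.0203]
orientation: [0.002, 0.612, 0.791, -0.001]
wrist_force: [3.0, -9.9, 4.6]
finger_gap: 0.0288
grip_force: 60.5
```

>>> carry_out:
  steps:
    - [[0, 0, 0], [0.1, 0, 0], 255]
    - [[0, 0, 0], [0.2, 0, 0], 255]
    - [[0, 0, 0], [0.2, 0, 0], 255]
    - [[0, 0, 0], [0.2, 0, 0], 255]
    - [[0, 0, 0], [0.2, 0, 0], 255]
    - [[0, 0, 0], [0.2, 0, 0], 255]
    - [[0, 0, 0], [0.2, 0, 0], 255]
    - [[0, 0, 0], [0.2, 0, 0], 255]

```text
clock: 10.4
tcp_pos: [0.5367, 0.0115, 0.0203]
orientation: [0.002, 0.612, 0.791, -0.001]
wrist_force: [3.2, -10.3, 3.9]
finger_gap: 0.0291
grip_force: 60.5
```

```bash
python3 - <<'E'
from h import *
prog()
p,d,c=look('scene'); K=np.array([[c['fx'],0,c['cx']],[0,c['fy'],c['cy']],[0,0,1.]])
C=rot(c['orientation']).T@(np.array(std(0,0,.075))-c['origin']); q=cv2.projectPoints(np.array([[C[0],-C[1],-C[2]]]),np.zeros(3),np.zeros(3),K,np.array(c['D'],float))[0].ravel().astype(int); print(q)
cv2.imwrite('pics/s3.png',cv2.resize(p[q[1]-28:q[1]+28,q[0]-37:q[0]+37,::-1],(740,560),interpolation=cv2.INTER_CUBIC))
E
```

```text
t 10.4 tcp [0.5367 0.0115 0.0203] yaw 104.47 F [  3.25 -10.34   3.86] gap 0.0291 grip 60.459794998168945
TCP x -0.1227 y -0.00077 tip~ 0.0683 Fx -10.83 Fy -0.54 Mz [-1.903 -0.565 -0.032]
[254 169]
```

View pics/s3.png

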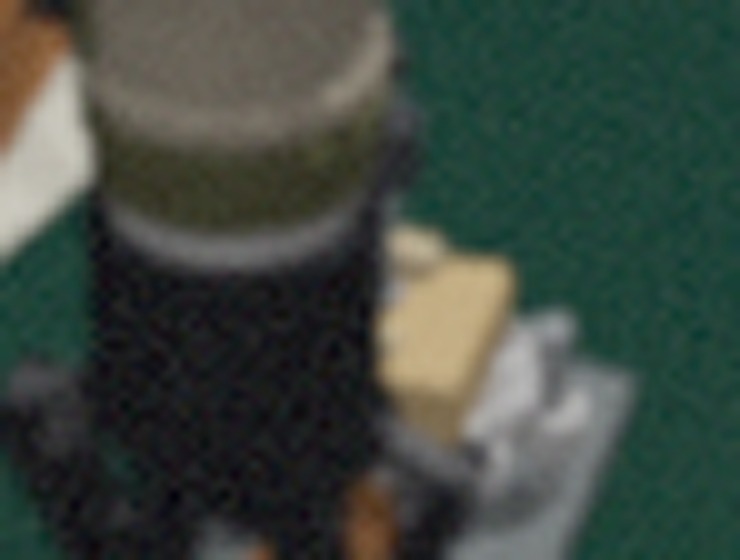

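The arm hides the feeler, so I'm relying on force alone. The baseline is about 10.8 N and hasn't risen.

>>> carry_out:
  steps:
    - [[0, 0, 0], [0.1, 0, 0], 255]
    - [[0, 0, 0], [0.2, 0, 0], 255]
    - [[0, 0, 0], [0.2, 0, 0], 255]
    - [[0, 0, 0], [0.2, 0, 0], 255]
    - [[0, 0, 0], [0.2, 0, 0], 255]
    - [[0, 0, 0], [0.2, 0, 0], 255]
    - [[0, 0, 0], [0.2, 0, 0], 255]
    - [[0, 0, 0], [0.2, 0, 0], 255]

```text
clock: 11.45
tcp_pos: [0.5361, 0.0134, 0.0203]
orientation: [0.002, 0.612, 0.791, -0.001]
wrist_force: [2.8, -10.4, 4.7]
finger_gap: 0.0289
grip_force: 60.5
```

>>> carry_out:
  steps:
    - [[0, 0, 0], [0.1, 0, 0], 255]
    - [[0, 0, 0], [0.2, 0, 0], 255]
    - [[0, 0, 0], [0.2, 0, 0], 255]
    - [[0, 0, 0], [0.2, 0, 0], 255]
    - [[0, 0, 0], [0.2, 0, 0], 255]
    - [[0, 0, 0], [0.2, 0, 0], 255]
    - [[0, 0, 0], [0.2, 0, 0], 255]
    - [[0, 0, 0], [0.2, 0, 0], 255]

```text
clock: 12.45
tcp_pos: [0.5357, 0.0153, 0.0203]
orientation: [0.002, 0.612, 0.791, -0.001]
wrist_force: [3.6, -10.7, 5.7]
finger_gap: 0.0285
grip_force: 60.5
```

>>> carry_out:
  steps:
    - [[0, 0, 0], [0.1, 0, 0], 255]
    - [[0, 0, 0], [0.2, 0, 0], 255]
    - [[0, 0, 0], [0.2, 0, 0], 255]
    - [[0, 0, 0], [0.2, 0, 0], 255]
    - [[0, 0, 0], [0.2, 0, 0], 255]
    - [[0, 0, 0], [0.2, 0, 0], 255]
    - [[0, 0, 0], [0.2, 0, 0], 255]
    - [[0, 0, 0], [0.2, 0, 0], 255]

```text
clock: 13.45
tcp_pos: [0.5351, 0.0172, 0.0203]
orientation: [0.002, 0.612, 0.79, -0.001]
wrist_force: [2.2, -10.7, 5.4]
finger_gap: 0.0287
grip_force: 60.5
```

>>> carry_out:
  steps:
    - [[0, 0, 0], [0.1, 0, 0], 255]
    - [[0, 0, 0], [0.2, 0, 0], 255]
    - [[0, 0, 0], [0.2, 0, 0], 255]
    - [[0, 0, 0], [0.2, 0, 0], 255]
    - [[0, 0, 0], [0.2, 0, 0], 255]
    - [[0, 0, 0], [0.2, 0, 0], 255]
    - [[0, 0, 0], [0.2, 0, 0], 255]
    - [[0, 0, 0], [0.2, 0, 0], 255]

```text
clock: 14.45
tcp_pos: [0.5346, 0.0192, 0.0203]
orientation: [0.002, 0.612, 0.791, -0.001]
wrist_force: [3.8, -10.1, 5.3]
finger_gap: 0.0289
grip_force: 60.5
```

>>> carry_out:
  steps:
    - [[0, 0, 0], [0.1, 0, 0], 255]
    - [[0, 0, 0], [0.2, 0, 0], 255]
    - [[0, 0, 0], [0.2, 0, 0], 255]
    - [[0, 0, 0], [0.2, 0, 0], 255]
    - [[0, 0, 0], [0.2, 0, 0], 255]
    - [[0, 0, 0], [0.2, 0, 0], 255]
    - [[0, 0, 0], [0.2, 0, 0], 255]
    - [[0, 0, 0], [0.2, 0, 0], 255]

```text
clock: 15.45
tcp_pos: [0.5341, 0.0211, 0.0203]
orientation: [0.002, 0.612, 0.791, -0.001]
wrist_force: [3.1, -11.0, 4.7]
finger_gap: 0.0292
grip_force: 60.5
```

>>> carry_out:
  steps:
    - [[0, 0, 0], [0.1, 0, 0], 255]
    - [[0, 0, 0], [0.2, 0, 0], 255]
    - [[0, 0, 0], [0.2, 0, 0], 255]
    - [[0, 0, 0], [0.2, 0, 0], 255]
    - [[0, 0, 0], [0.2, 0, 0], 255]
    - [[0, 0, 0], [0.2, 0, 0], 255]
    - [[0, 0, 0], [0.2, 0, 0], 255]
    - [[0, 0, 0], [0.2, 0, 0], 255]

```text
clock: 16.45
tcp_pos: [0.5336, 0.023, 0.0203]
orientation: [0.002, 0.612, 0.79, -0.001]
wrist_force: [3.5, -10.4, 4.9]
finger_gap: 0.0293
grip_force: 60.5
```

>>> carry_out:
  steps:
    - [[0, 0, 0], [0.1, 0, 0], 255]
    - [[0, 0, 0], [0.2, 0, 0], 255]
    - [[0, 0, 0], [0.2, 0, 0], 255]
    - [[0, 0, 0], [0.2, 0, 0], 255]
    - [[0, 0, 0], [0.2, 0, 0], 255]
    - [[0, 0, 0], [0.2, 0, 0], 255]
    - [[0, 0, 0], [0.2, 0, 0], 255]
    - [[0, 0, 0], [0.2, 0, 0], 255]

```text
clock: 17.45
tcp_pos: [0.5331, 0.025, 0.0203]
orientation: [0.002, 0.612, 0.791, -0.001]
wrist_force: [3.0, -10.6, 5.7]
finger_gap: 0.0286
grip_force: 60.5
```

>>> carry_out:
  steps:
    - [[0, 0, 0], [0.1, 0, 0], 255]
    - [[0, 0, 0], [0.2, 0, 0], 255]
    - [[0, 0, 0], [0.2, 0, 0], 255]
    - [[0, 0, 0], [0.2, 0, 0], 255]
    - [[0, 0, 0], [0.2, 0, 0], 255]
    - [[0, 0, 0], [0.2, 0, 0], 255]
    - [[0, 0, 0], [0.2, 0, 0], 255]
    - [[0, 0, 0], [0.2, 0, 0], 255]

```text
clock: 18.45
tcp_pos: [0.5326, 0.0269, 0.0203]
orientation: [0.002, 0.612, 0.791, -0.001]
wrist_force: [2.5, -9.9, 4.4]
finger_gap: 0.0288
grip_force: 60.5
```

>>> carry_out:
  steps:
    - [[0, 0, 0], [0.1, 0, 0], 255]
    - [[0, 0, 0], [0.2, 0, 0], 255]
    - [[0, 0, 0], [0.2, 0, 0], 255]
    - [[0, 0, 0], [0.2, 0, 0], 255]
    - [[0, 0, 0], [0.2, 0, 0], 255]
    - [[0, 0, 0], [0.2, 0, 0], 255]
    - [[0, 0, 0], [0.2, 0, 0], 255]
    - [[0, 0, 0], [0.2, 0, 0], 255]

```text
clock: 19.45
tcp_pos: [0.5322, 0.0284, 0.0203]
orientation: [0.003, 0.613, 0.79, -0.002]
wrist_force: [3.3, -12.3, 4.0]
finger_gap: 0.0289
grip_force: 60.4
```

>>> carry_out:
  steps:
    - [[0, 0, 0], [0.05, 0, 0], 255]
    - [[0, 0, 0], [0.1, 0, 0], 255]
    - [[0, 0, 0], [0.1, 0, 0], 255]
    - [[0, 0, 0], [0.1, 0, 0], 255]
    - [[0, 0, 0], [0.1, 0, 0], 255]
    - [[0, 0, 0], [0.1, 0, 0], 255]
    - [[0, 0, 0], [0.1, 0, 0], 255]
    - [[0, 0, 0], [0.1, 0, 0], 255]

```text
clock: 20.45
tcp_pos: [0.5321, 0.0289, 0.0203]
orientation: [0.003, 0.613, 0.79, -0.002]
wrist_force: [2.4, -14.4, 4.8]
finger_gap: 0.0289
grip_force: 60.4
```

```bash
python3 -c "
from h import *
prog()"
```

```text
t 20.45 tcp [0.5321 0.0289 0.0203] yaw 104.43 F [  2.41 -14.42   4.8 ] gap 0.0289 grip 60.354942083358765
TCP x -0.10466 y -0.00075 tip~ 0.0863 Fx -14.57 Fy 1.31 Mz [-2.478 -0.634  0.029]
```

>>> carry_out:
  steps:
    - [[0, 0, 0], [0.05, 0, 0], 255]
    - [[0, 0, 0], [0.1, 0, 0], 255]
    - [[0, 0, 0], [0.1, 0, 0], 255]
    - [[0, 0, 0], [0.1, 0, 0], 255]
    - [[0, 0, 0], [0.1, 0, 0], 255]
    - [[0, 0, 0], [0.1, 0, 0], 255]
    - [[0, 0, 0], [0.1, 0, 0], 255]
    - [[0, 0, 0], [0.1, 0, 0], 255]

```text
clock: 21.45
tcp_pos: [0.5319, 0.0296, 0.0203]
orientation: [0.003, 0.613, 0.79, -0.002]
wrist_force: [3.5, -14.3, 3.1]
finger_gap: 0.0289
grip_force: 60.3
```

```bash
python3 -c "
from h import *
prog()
p,d,c=look('wrist'); cv2.imwrite('pics/w4.png',p[...,::-1])"
```

```text
t 21.45 tcp [0.5319 0.0296 0.0203] yaw 104.42 F [  3.48 -14.31   3.07] gap 0.0289 grip 60.340354442596436
TCP x -0.10393 y -0.00073 tip~ 0.0871 Fx -14.72 Fy 0.24 Mz [-2.65  -0.677  0.08 ]
```

View pics/w4.png

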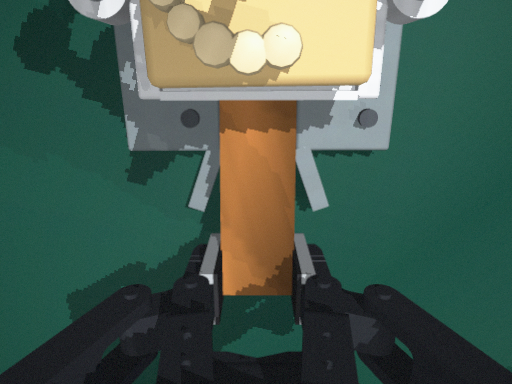

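The wedge hasn't slipped (butt still at row 295) and contact shows clearly. However, the push has pitched the tool by 0.3°, which may be lifting the butt slightly. I'll correct the pitch so the wedge lies flat before judging the force.

>>> carry_out:
  steps:
    - [[0, 0.1, 0], [0, 0, 0], 255]
    - [[0, 0.2, 0], [0, 0, 0], 255]
    - [[0, 0.4, 0], [0, 0, 0], 255]
    - [[0, 0.4, 0], [0, 0, 0], 255]
    - [[0, 0.4, 0], [0, 0, 0], 255]
    - [[0, 0.4, 0], [0, 0, 0], 255]
    - [[0, 0.4, 0], [0, 0, 0], 255]
    - [[0, 0.4, 0], [0, 0, 0], 255]

```text
clock: 22.5
tcp_pos: [0.5319, 0.0297, 0.0203]
orientation: [0.0, 0.613, 0.79, -0.0]
wrist_force: [3.4, -15.2, 3.9]
finger_gap: 0.0286
grip_force: 60.4
```

```bash
cat >> h.py <<'E'
def pitch():
    M=rot(env.get_state()['orientation']); print('tilt deg',np.degrees(M[:2,2]@E_).round(3))
E
python3 -c "
from h import *
prog();pitch()"
```

```text
t 22.5 tcp [0.5319 0.0297 0.0203] yaw 104.43 F [  3.37 -15.17   3.86] gap 0.0286 grip 60.407084226608276
TCP x -0.10386 y -0.00076 tip~ 0.0871 Fx -15.53 Fy 0.56 Mz [-2.786 -0.72   0.065]
tilt deg -0.034
```

The force held at about 15.5 N against a baseline of 11 N, which puts roughly 3 N on the feeler. I'll unload the arm and open the gripper.

>>> carry_out:
  steps:
    - [[0, 0, 0], [-0.1, 0, 0], 255]
    - [[0, 0, 0], [-0.2, 0, 0], 255]
    - [[0, 0, 0], [-0.3, 0, 0], 255]
    - [[0, 0, 0], [-0.3, 0, 0], 255]
    - [[0, 0, 0], [-0.3, 0, 0], 255]
    - [[0, 0, 0], [-0.3, 0, 0], 255]
    - [[0, 0, 0], [-0.3, 0, 0], 255]
    - [[0, 0, 0], [-0.3, 0, 0], 255]

```text
clock: 23.5
tcp_pos: [0.5319, 0.0297, 0.0203]
orientation: [-0.002, 0.612, 0.791, 0.002]
wrist_force: [2.3, -3.0, 5.7]
finger_gap: 0.029
grip_force: 60.7
```

```bash
python3 -c "
from h import *
prog();pitch()"
```

```text
t 23.5 tcp [0.5319 0.0297 0.0203] yaw 104.53 F [ 2.28 -2.96  5.75] gap 0.029 grip 60.70513129234314
TCP x -0.10386 y -0.00074 tip~ 0.0871 Fx -3.44 Fy -1.46 Mz [-0.916 -0.445 -0.169]
tilt deg 0.296
```

>>> carry_out:
  steps:
    - [[0, 0, 0], [-0.3, 0, 0], 150]
    - [[0, 0, 0], [-0.3, 0, 0], 120]
    - [[0, 0, 0], [-0.3, 0, 0], 90]
    - [[0, 0, 0], [-0.3, 0, 0], 90]
    - [[0, 0, 0], [-0.3, 0, 0], 90]
    - [[0, 0, 0], [-0.3, 0, 0], 90]
    - [[0, 0, 0], [-0.3, 0, 0], 90]
    - [[0, 0, 0], [-0.3, 0, 0], 90]

```text
clock: 24.5
tcp_pos: [0.5322, 0.0272, 0.0198]
orientation: [-0.003, 0.612, 0.791, 0.002]
wrist_force: [-0.8, -0.1, -0.4]
finger_gap: 0.0553
grip_force: 0.0
```

```bash
python3 -c "
from h import *
prog();pitch()"
```

```text
t 24.5 tcp [0.5322 0.0272 0.0198] yaw 104.58 F [-0.79 -0.15 -0.39] gap 0.0553 grip 0.0
TCP x -0.10631 y -0.00045 tip~ 0.0847 Fx 0.05 Fy 0.8 Mz [-0.009  0.007  0.032]
tilt deg 0.394
```

The wedge is released. To check that the contact survived settling, I'll re-grip squarely and find the push at which the wedge just starts to move.

>>> carry_out:
  steps:
    - [[0, -0.4, 0], [0, 0, 0], 90]
    - [[0, -0.4, 0], [0, 0, 0], 90]
    - [[0, -0.4, 0], [0, 0, 0], 255]
    - [[0, -0.4, 0], [0, 0, 0], 255]
    - [[0, -0.4, 0], [0, 0, 0], 255]
    - [[0, -0.4, 0], [0, 0, 0], 255]
    - [[0, -0.4, 0], [0, 0, 0], 255]
    - [[0, -0.4, 0], [0, 0, 0], 255]

```text
clock: 25.5
tcp_pos: [0.5324, 0.0273, 0.02]
orientation: [0.0, 0.612, 0.791, 0.0]
wrist_force: [-1.7, 0.8, 5.5]
finger_gap: 0.0286
grip_force: 60.4
```

```bash
python3 -c "
from h import *
prog();pitch()"
```

```text
t 25.5 tcp [0.5324 0.0273 0.02  ] yaw 104.58 F [-1.7   0.78  5.53] gap 0.0286 grip 60.442070960998535
TCP x -0.10633 y -0.00064 tip~ 0.0847 Fx 1.18 Fy 1.45 Mz [0.112 0.128 0.05 ]
tilt deg -0.008
```

>>> carry_out:
  steps:
    - [[0, 0, 0], [0.05, 0, 0], 255]
    - [[0, 0, 0], [0.1, 0, 0], 255]
    - [[0, 0, 0], [0.15, 0, 0], 255]
    - [[0, 0, 0], [0.2, 0, 0], 255]
    - [[0, 0, 0], [0.2, 0, 0], 255]
    - [[0, 0, 0], [0.2, 0, 0], 255]
    - [[0, 0, 0], [0.2, 0, 0], 255]
    - [[0, 0, 0], [0.2, 0, 0], 255]

```text
clock: 26.5
tcp_pos: [0.5325, 0.0273, 0.02]
orientation: [0.002, 0.612, 0.791, -0.001]
wrist_force: [0.4, -7.6, 5.2]
finger_gap: 0.0282
grip_force: 60.5
```

```bash
python3 -c "
from h import *
prog();pitch()"
```

```text
t 26.5 tcp [0.5325 0.0273 0.02  ] yaw 104.51 F [ 0.37 -7.62  5.2 ] gap 0.0282 grip 60.54127335548401
TCP x -0.10632 y -0.00068 tip~ 0.0847 Fx -7.47 Fy 1.56 Mz [-1.388 -0.073  0.069]
tilt deg -0.226
```

>>> carry_out:
  steps:
    - [[0, 0, 0], [0.05, 0, 0], 255]
    - [[0, 0, 0], [0.1, 0, 0], 255]
    - [[0, 0, 0], [0.13, 0, 0], 255]
    - [[0, 0, 0], [0.13, 0, 0], 255]
    - [[0, 0, 0], [0.13, 0, 0], 255]
    - [[0, 0, 0], [0.13, 0, 0], 255]
    - [[0, 0, 0], [0.13, 0, 0], 255]
    - [[0, 0, 0], [0.13, 0, 0], 255]

```text
clock: 27.5
tcp_pos: [0.5325, 0.0273, 0.0201]
orientation: [0.003, 0.612, 0.79, -0.002]
wrist_force: [0.7, -11.0, 4.0]
finger_gap: 0.0286
grip_force: 60.4
```

```bash
python3 -c "
from h import *
prog();pitch()"
```

```text
t 27.5 tcp [0.5325 0.0273 0.0201] yaw 104.46 F [  0.72 -10.99   4.  ] gap 0.0286 grip 60.42659640312195
TCP x -0.10626 y -0.00072 tip~ 0.0847 Fx -10.82 Fy 2.08 Mz [-2.121 -0.109  0.182]
tilt deg -0.364
```

>>> carry_out:
  steps:
    - [[0, 0, 0], [0.04, 0, 0], 255]
    - [[0, 0, 0], [0.07, 0, 0], 255]
    - [[0, 0, 0], [0.07, 0, 0], 255]
    - [[0, 0, 0], [0.07, 0, 0], 255]
    - [[0, 0, 0], [0.07, 0, 0], 255]
    - [[0, 0, 0], [0.07, 0, 0], 255]
    - [[0, 0, 0], [0.07, 0, 0], 255]
    - [[0, 0, 0], [0.07, 0, 0], 255]

```text
clock: 28.5
tcp_pos: [0.5324, 0.0274, 0.02]
orientation: [0.003, 0.613, 0.79, -0.002]
wrist_force: [0.7, -13.6, 3.5]
finger_gap: 0.0287
grip_force: 60.4
```

```bash
python3 -c "
from h import *
prog();pitch()"
```

```text
t 28.5 tcp [0.5324 0.0274 0.02  ] yaw 104.44 F [  0.7  -13.61   3.53] gap 0.0287 grip 60.35031259059906
TCP x -0.10623 y -0.00068 tip~ 0.0848 Fx -13.35 Fy 2.75 Mz [-2.547 -0.191  0.298]
tilt deg -0.434
```

The wedge still holds at a push of about 14 N, well above the no-contact 11 N. The cast therefore bears on the feeler with 2–3 N after settling. I'll unload, release and leave.

>>> carry_out:
  steps:
    - [[0, 0, 0], [-0.15, 0, 0], 255]
    - [[0, 0, 0], [-0.3, 0, 0], 255]
    - [[0, 0, 0], [-0.4, 0, 0], 255]
    - [[0, 0, 0], [-0.4, 0, 0], 255]
    - [[0, 0, 0], [-0.4, 0, 0], 140]
    - [[0, 0, 0], [-0.4, 0, 0], 90]
    - [[0, 0, 0], [-0.4, 0, 0], 90]
    - [[0, 0, 0], [-0.4, 0, 0], 90]

```text
clock: 29.5
tcp_pos: [0.532, 0.0273, 0.0195]
orientation: [-0.0, 0.612, 0.791, -0.0]
wrist_force: [-0.8, -0.4, -0.5]
finger_gap: 0.0552
grip_force: 0.0
```

>>> carry_out:
  steps:
    - [[0, 0, 0], [0, 0, 0], 60]
    - [[0, 0, 0], [0, 0, -0.5], 60]
    - [[0, 0, 0], [-0.5, 0, -2], 60]
    - [[0, 0, 0], [-2, 0, -5], 60]
    - [[0, 0, 0], [-4, 0, -9], 60]
    - [[0, 0, 0], [-7, 0, -13], 60]
    - [[0, 0, 0], [-10, 0, -15], 60]
    - [[0, 0, 0], [-10, 0, -15], 60]

```text
clock: 30.5
tcp_pos: [0.5595, -0.072, 0.1731]
orientation: [0.003, 0.613, 0.79, 0.001]
wrist_force: [0.6, 0.6, -1.2]
finger_gap: 0.0655
grip_force: 0.0
```

```bash
python3 -c "
from h import *
prog()
p,d,c=look('wrist'); cv2.imwrite('pics/f1.png',p[...,::-1])"
```

```text
t 30.5 tcp [ 0.5595 -0.072   0.1731] yaw 104.41 F [ 0.6   0.57 -1.19] gap 0.0655 grip 0.0
TCP x -0.20924 y -0.00184 tip~ -0.0182 Fx 0.4 Fy -0.73 Mz [-0.012 -0.026 -0.019]
```

View pics/f1.png

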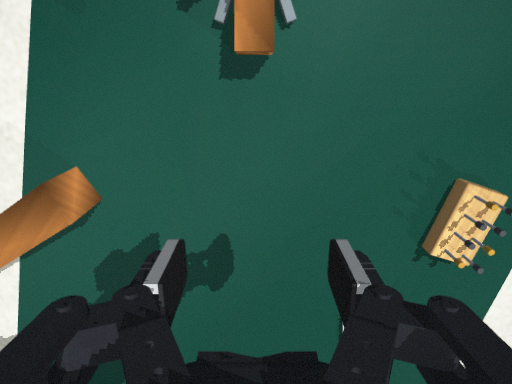

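The wedge stays in the slot with its butt at (255,52), and the gripper is clear of everything. Handing in.

```bash
python3 -c "
from h import *
print(env.hand_in())"
```

```text
the job is handed in; nothing more can be done
None
```

The job is handed in: the wedge is in the slot, holding the cast up against the feeler at an estimated 2–3 N (from the push force, as the arm hid the feeler), and the gripper is clear of everything.

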